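# Set the heat ring of the tablet dryer and open its vent

### The arm

A 7-joint arm with a two-finger parallel gripper is mounted at the origin on the work surface. World frame = base frame: x ahead of the robot, y to its left, z up, the work surface at z = 0. Lengths are in m, angles in rad, forces in N, time in s.
With the tool pointing down it reaches from about 0.4 to 0.9 m from the base axis. Payload 5.5 kg.
Tool frame: the origin (TCP) lies at the centre of the arm's flange, where the gripper is bolted on; the fingertips stand 178 mm ahead of it and the grasp point (between the pads) lies 159 mm ahead of it (arm.pinch_z is the distance from the TCP to the grasp point, in m); z points along the fingers, x is the direction in which the jaws open and shut, and the axes are right-handed (so a half turn about z gives the same grasp; the last joint's range is limited). The gripper opens to 92 mm and grips with 3 to 60 N. Pads are 19 mm wide; open, the fingers measure 130 mm over their backs; the gripper's body (75 mm by 190 mm) begins 47 mm behind the grasp point.
Start: joints at [-1.019, 0.501, -0.427, 1.55, 0.221, 1.138, -0.21], TCP at [0.185, 0.623, 0.405] pointing down, gripper open.
Joint ranges: [-2.88, 2.88], [-0.31, 2.03], [-1.54, 1.56], [0.2, 2.42], [-1.41, 4.55], [0.19, 2.02], [-2.57, 2.57]. Speed limits (rad/s): [2.57, 2.57, 3.14, 3.14, 3.14, 3.14, 3.14].

### API

Orientations are given as a unit quaternion [w, x, y, z].
In Python, from station import arm, imaging, ticket gives the robot as it stands.
- The arm moves only by the tool drive_tool, never from a script. Its argument "steps" is a list of rows, each a list of 7 numbers: the opening, from 0 (shut) to 1 (fully open), then the shift along the tool's x, y, z in mm, then the turn, a rotation vector about the tool's x, y, z in degrees. A call has exactly 10 rows; each row shifts and turns the commanded pose from where the row before left it, along the tool's axes as they then stand; what a row does not reach is not made up. A row lasts 1/8 s, in which the tool goes at most 62.5 mm and 10.7 degrees, less where a joint would pass 70% of its speed; a pose out of reach is approached as far as the arm can. A call with a gripper value outside its range is refused whole. The fingers move at their own pace and stop on an object; "grip_force" is the grip in N (left out, the last holds). Time passes only in rows, so rows that do not move let the fingers close, or fill a call up. It gives the time, the measured TCP pose, the force and the opening at its end, in the units of the state.
- arm.state(): the state, without advancing time (a new reading comes with each control period).
- imaging.snapshot(name): name is "scene" or "top"; returns the picture (480x640x3 uint8, red, green, blue); there is no depth.
- imaging.get_calibration(name): a dict with "fx", "fy", "cx", "cy" (pixels), "rvec" (rotation vector, rad) and "tvec" (3), from world to camera coordinates, as OpenCV has them. Camera axes: x right, y down, z forward; pixel columns grow to the right and rows downward; lengths in m; the calibration is good to about 2 mm. A picture is of the moment at which its call begins. get_calibration takes no time and is no camera call.
- ticket.finish_job(): hands the job in, once; it reports no verdict.
The state is a dict: "time": time; "q": joint angles; "qvel": joint speeds; "joint_efforts": joint torques, N m; "tcp_pos": TCP position; "tcp_rot": TCP orientation; "force": force on the tool from outside, world axes, zero at the start; "torque": the same for the moment, N m; "gripper_width": opening from 0.0 (shut) to 1.0 (fully open).
Only numpy, scipy, OpenCV 4.12 (cv2) and the standard library are available. Lean on these libraries where they do the work, as an engineer would, in place of code of your own. Each camera call takes 0.05 s, during which the arm holds its last target.

### The job

Get the small dryer ready to dry the carved tablets: turn only the outer grey ring of its double knob clockwise until the ring's white pointer points at the orange tab on the dial, leaving the blue inner knob (the timer) as it is set. Let go of the ring, then push the red-tipped vent lever through its quarter turn to its end stop. Do not push the bowl, flask or gift box aside.

Things in the scene. Friction and masses are not known exactly. Their poses are not given: they have to be found in the camera images.
- dryer: Fixed white dryer, 270 (own x) x 300 (y) mm; origin: bottom centre of its front edge; x points front (robot side) to rear. Front 116 mm: panel rising from 50 to 81 mm, its normal leaning 15 degrees from vertical towards -x. Behind: flat box 82 mm high, clear lid on it to 100 mm (x 123 to 261, y -139 to -1). Rear duct: 40 mm wide, 50 long, axis 45 mm high at y 75.
- knob_axis (a point): Where the axis common to both knobs meets the panel surface: dryer frame (58, 0, 66) mm. The axis is the panel normal: (-sin 15, 0, cos 15 degrees) in the dryer frame. Axes as the dryer's.
- heat_ring (a joint): Angle (rad) of the outer grey ribbed ring, 54 mm diameter, its side 1 to 24 mm above the panel. 0 = white pointer at 7 o'clock (seen from the robot, 12 o'clock being up the slope, dryer +x); grows clockwise, seen looking at the panel, to the stop at 5.2. Stays where left; turns with about 0.12 N m. Starts 0 to 0.8.
- ring_pointer (a point): Point in line with the ring's white pointer (a line on the ring's top and a thin tongue on the dial reaching 35 mm from the axis), 40 mm from the knob axis, 2 mm above the panel; moves with the ring.
- heat_tab (a joint): Angle (rad) of the orange set tab, on the same scale as heat_ring (0 at 7 o'clock, clockwise). The tab is flat on the black dial, 10 mm wide along the circumference, 36 to 47 mm from the axis, 3 mm high; it does not hinder the fingers and stays put. Starts 2.6 to 3.8.
- tab_mark (a point): Middle of the orange tab, 40 mm from the knob axis, 2 mm above the panel. The ring is set when ring_pointer meets this point.
- timer_knob (a joint): Angle (rad) of the blue inner knob, 24 mm diameter, standing above the ring from 25 to 42 mm above the panel; same zero and sense as the ring. Turns very easily (0.006 N m). Must be left as set.
- timer_pointer (a point): Point in line with the blue knob's white pointer, 30 mm from the knob axis, 42 mm above the panel; moves with the blue knob.
- vent_lever (a joint): Angle (rad) of the vent lever about a vertical axis: 0 = handle pointing to the dryer's +y (shut, red mark), grows counter-clockwise from above to the end stop at 1.571 = handle pointing to the dryer's -x, towards the panel (open, green mark). Needs about 0.25 N m; stays where it is left. Starts 0 to 0.35.
- lever_pivot (a point): Foot of the lever's axis on the dryer's flat top: dryer frame (190, 75, 82) mm.
- lever_post (a point): Top centre of the upright red post at the lever's end, 16 mm diameter, 70 mm from the lever's axis, its top 52 mm and its foot 12 mm above the dryer's flat top. The steel bar joining it to the axis is 12 mm wide, 12 to 20 mm above the flat top.
- bowl: Loose terracotta bowl, 110 mm across, 45 mm high; origin at the centre of its underside. Bystander.
- flask: Loose blue flask, 62 mm diameter, 165 mm high; origin at the centre of its underside. Bystander.
- gift_box: Loose cream gift box, 78 x 143 x 42 mm (own x, y, z); origin at the centre of its underside. Bystander.

How it is judged:
On the way, in this order (a step that is already met when the one before it is completed fails the run):
1. the ring's pointer is on the orange tab and the ring is let go (distance between ring_pointer and tab_mark below 0.005 m and contact force between the fingers and heat_ring below 0.3 N), for 0.3 s.
2. the vent lever is at its end stop (value of joint vent_lever above 1.48 rad), for 0.2 s.
At the end, for the whole second after the job is handed in: Ring pointer on the orange tab (within 5 mm at 40 mm radius, half the tab's width), blue knob within 0.2 rad of its start (6 mm at 30 mm radius), vent lever within 0.09 rad of its end stop; bowl, flask and gift box tilted under 0.3 rad and within 20 mm of where they stood (distance between ring_pointer and tab_mark below 0.005 m and not (distance of timer_pointer from where it was at the start of the episode above 0.006 m) and value of joint vent_lever above 1.48 rad and not ((distance of bowl from where it was at the start of the episode above 0.02 m or angle between bowl's own z axis and vertical above 0.3 rad) or (distance of flask from where it was at the start of the episode above 0.02 m or angle between flask's own z axis and vertical above 0.3 rad) or (distance of gift_box from where it was at the start of the episode above 0.02 m or angle between gift_box's own z axis and vertical above 0.3 rad))); the robot touches nothing.
It fails at once if the blue inner knob is turned by more than 0.2 rad (distance of timer_pointer from where it was at the start of the episode above 0.006 m).
It fails at once if the bowl is moved by more than 20 mm or tipped (distance of bowl from where it was at the start of the episode above 0.02 m or angle between bowl's own z axis and vertical above 0.3 rad).
It fails at once if the flask is moved by more than 20 mm or tipped (distance of flask from where it was at the start of the episode above 0.02 m or angle between flask's own z axis and vertical above 0.3 rad).
It fails at once if the gift box is moved by more than 20 mm or tipped (distance of gift_box from where it was at the start of the episode above 0.02 m or angle between gift_box's own z axis and vertical above 0.3 rad).
It also fails if it takes over 58 s, if anything falls off the work surface, if the arm or the gripper's body presses on something with over 40 N, if the wrist force passes 120 N, or if a joint passes its speed limit or range.

## Working session

There is one attempt and no reset: what is moved stays moved. The work goes in short steps, Python scripts to look and compute and a tool call to move; the robot and the scene stay as the last step left them, time stands still between calls to the robot, and variables do not carry over. Pictures are saved under pics/ and viewed, and the job is handed in when it is done.

Besides the shell and the picture viewer there is one more tool, called after ">>>" as name(argument=value, ...), one argument or row to a line, values as JSON. drive_tool: Moves the arm, as the interface text tells. Its arguments: {"type":"object","properties":{"steps":{"type":"array"},"grip_force":{"type":"number"}},"required":["steps"]}

```bash
ls; mkdir -p pics; python3 - <<'E'
from station import arm, imaging, ticket
import cv2
for n in("scene","top"):
    im=imaging.snapshot(n); cv2.imwrite(f"pics/{n}0.png",cv2.cvtColor(im,cv2.COLOR_RGB2BGR))
    print(n,imaging.get_calibration(n))
print(arm.state(), arm.pinch_z)
E
```

```text
pics
scene {'fx': 512.1192844100518, 'fy': 512.1192844100518, 'cx': 323.5005180615134, 'cy': 237.97302963118253, 'rvec': array([ 0.61302799,  2.68090458, -1.10972606]), 'tvec': array([ 0.51667979, -0.10715812,  1.17100254])}
top {'fx': 527.7591665385017, 'fy': 527.7591665385017, 'cx': 319.9777934363667, 'cy': 234.61444816886504, 'rvec': array([ 2.12715668, -2.11551624,  0.21950203]), 'tvec': array([-0.02757625,  0.5789889 ,  1.11966199])}
{'time': 0.1, 'q': array([-1.01880341,  0.50176363, -0.42681671,  1.55132541,  0.22079621,
        1.13828503, -0.21031996]), 'qvel': array([-0.00197474, -0.0013092 , -0.0025059 , -0.00316894, -0.00128652,
       -0.00024036, -0.00108898]), 'joint_efforts': array([-1.19651528e-02, -5.67868710e+01, -5.83846763e+00, -2.79912990e+01,
       -6.90122601e-02,  2.42373225e-02,  6.46705644e-05]), 'tcp_pos': array([0.18507107, 0.62277244, 0.40378497]), 'tcp_rot': array([ 4.85800787e-04,  8.01487612e-01,  5.98010752e-01, -7.15183906e-04]), 'force': array([-0.37180805,  0.18533083, -0.1567655 ]), 'torque': array([ 0.00341931,  0.0388184 , -0.02373306]), 'gripper_width': 1.0018920637794366} 0.1592
```

View pics/scene0.png

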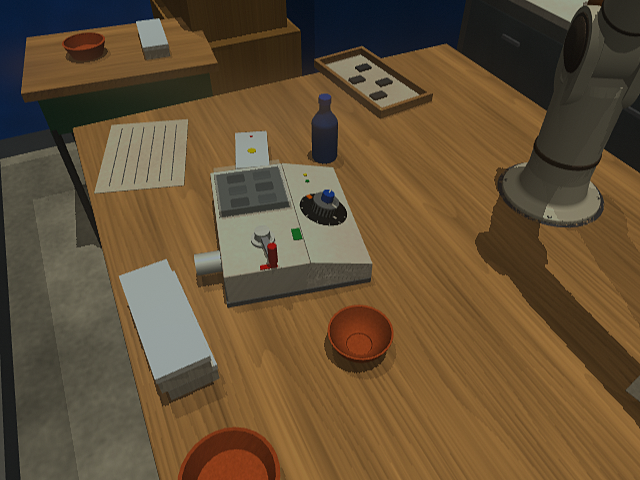

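View pics/top0.png

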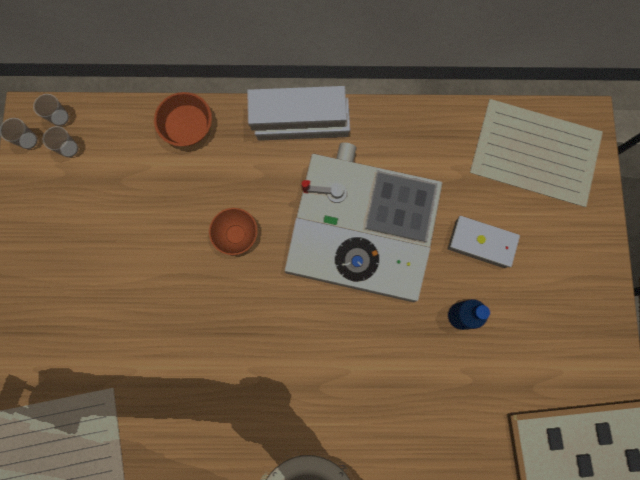

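```bash
python3 - <<'E'
import cv2
a=cv2.imread("pics/scene0.png");b=cv2.imread("pics/top0.png")
cv2.imwrite("pics/s0c.png",cv2.resize(a[150:310,190:390],None,fx=4,fy=4,interpolation=cv2.INTER_CUBIC)[:600])
cv2.imwrite("pics/t0c.png",cv2.resize(b[140:305,280:450],None,fx=3.6,fy=3.6,interpolation=cv2.INTER_CUBIC))
E
```

```text
(no output)
```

View pics/s0c.png

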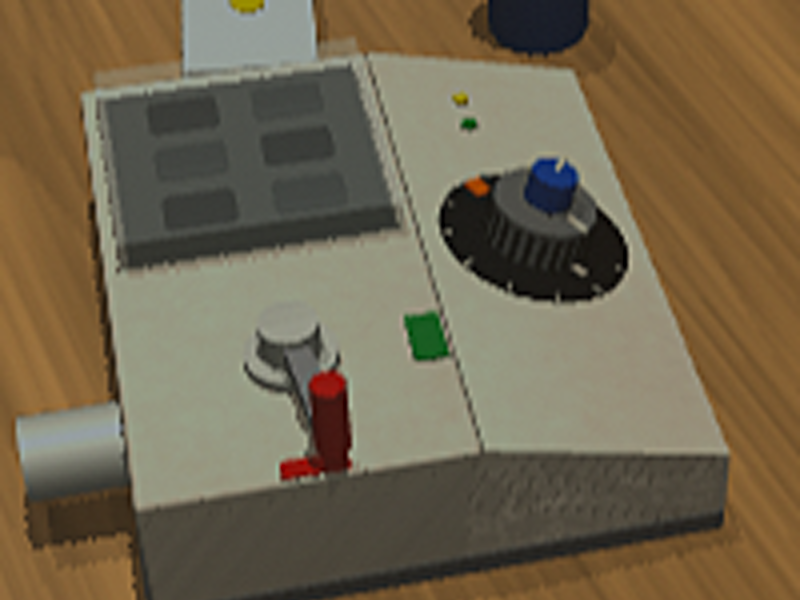

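View pics/t0c.png

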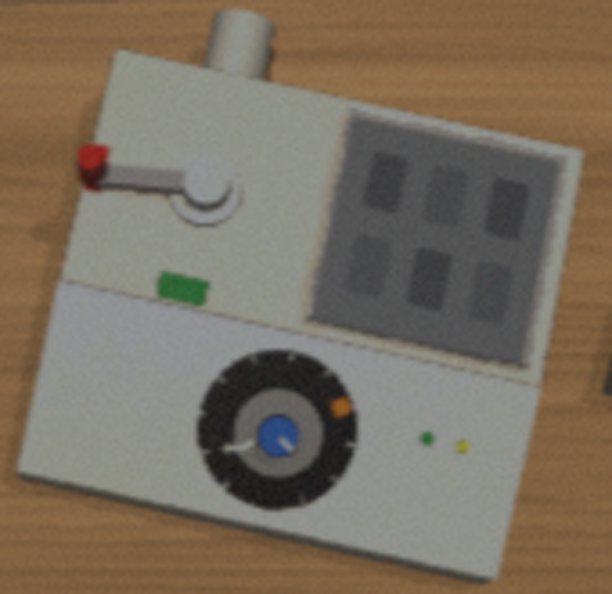

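```bash
cat > h.py <<'E'
import numpy as np,cv2
from scipy.optimize import least_squares
from scipy.spatial.transform import Rotation as R
CAL={'scene':dict(f=512.1192844100518,cx=323.5005180615134,cy=237.97302963118253,r=[0.61302799,2.68090458,-1.10972606],t=[0.51667979,-0.10715812,1.17100254]),
'top':dict(f=527.7591665385017,cx=319.9777934363667,cy=234.61444816886504,r=[2.12715668,-2.11551624,0.21950203],t=[-0.02757625,0.5789889,1.11966199])}
def proj(n,P):
    c=CAL[n];K=np.array([[c['f'],0,c['cx']],[0,c['f'],c['cy']],[0,0,1]])
    return cv2.projectPoints(np.atleast_2d(np.array(P,float)),np.array(c['r']),np.array(c['t']),K,None)[0][:,0]
def d2w(p,pose):
    x,y,a=pose; p=np.atleast_2d(p)/1000.
    return p@R.from_euler('z',a).as_matrix().T+[x,y,0]
s15,c15=np.sin(np.radians(15)),np.cos(np.radians(15))
U=np.array([c15,0,s15]);N=np.array([-s15,0,c15]);A=np.array([58,0,66.])
def ringpt(th,r,h): # dryer mm; th=0 at 7 o'clock, clockwise
    ph=np.radians(210)+th  # clock angle from 12, clockwise; 3 o'clock = -y
    return A+r*(np.cos(ph)*U+np.sin(ph)*np.array([0,-1,0]))+h*N
def leverpt(a,h=52): return np.array([190-70*np.sin(a),75+70*np.cos(a),82+h])
def pix(n,p):
    p=np.array(p,float)
    return (p+.5)/3.6-.5+[280,140] if n=='top' else (p+.5)/4-.5+[190,150]
E
cat > fit.py <<'E'
from h import *
D=[(270,150,82),(270,-150,82),(0,150,50),(0,-150,50),(116,150,81),(116,-150,81)]
T=pix('top',[(117,51),(582,151),(20,472),(495,578),(64,280),(539,384)])
S=pix('scene',[(135,512),(83,95),(727,457),(574,70),(480,452),(368,55)])
def res(p):
    W=d2w(D,p);return np.r_[(proj('top',W)-T).ravel(),(proj('scene',W)-S).ravel()]
f=least_squares(res,[.5,0,-.2],loss='soft_l1');print(f.x);print(f.fun.reshape(-1,2).round(1))
pose=f.x
for n,q,r,h in (('top',(341,407),41.5,3),('scene',(478,186),41.5,3),('top',(228,448),35,1),('scene',(580,270),33,1),('top',(250,441),20,24),('scene',(578,222),22,24)):
    g=least_squares(lambda t:(proj(n,d2w(ringpt(t[0],r,h),pose))-pix(n,q)).ravel(),[3. if r>40 else .4])
    print(n,r,g.x,g.fun.round(1))
for n,q in (('top',(92,155)),('scene',(328,380))):
    g=least_squares(lambda t:(proj(n,d2w(leverpt(t[0]),pose))-pix(n,q)).ravel(),[.1]);print('lever',n,g.x,g.fun.round(1))
print('axis',d2w(A,pose),'pivot',d2w([190,75,82],pose),'flask etc')
def ray(n,uv,z):
    g=least_squares(lambda p:(proj(n,[p[0],p[1],z])-uv).ravel(),[.5,0]);return g.x
print('bowl',ray('top',(234,232),.045),'scene',ray('scene',(360,330),.045))
print('flask top cap',ray('top',(483,312),.165),ray('scene',(324,97),.165))
print('gift?',[ray('top',p,.042).round(3) for p in((458,218),(519,234),(512,266),(451,250))],[ray('top',p,.1).round(3) for p in((248,91),(345,87),(347,125),(250,131))])
E
python3 fit.py
```

```text
[ 0.4679877  -0.09091618 -0.21926657]
[[-1.1 -1.9]
 [ 0.6 -0.9]
 [-1.5 -0.9]
 [-0.5 -0.1]
 [-2.1 -0.5]
 [-0.1  0.6]
 [-0.3 -1.1]
 [-0.8 -1.8]
 [ 1.3 -1.1]
 [ 0.  -0.7]
 [ 1.4 -0.7]
 [-0.2 -1.2]]
top 41.5 [3.65385224] [-0.3  0.1]
scene 41.5 [3.5760058] [-0.2 -0.5]
top 35 [0.41284277] [-1.6  0.7]
scene 33 [0.51350906] [0.2 0.4]
top 20 [0.47283262] [-1.7  0.6]
scene 22 [0.50180827] [0.1 0.3]
lever top [0.12490185] [-1.2 -0.1]
lever scene [0.11982488] [0.  0.2]
axis [[ 0.52459902 -0.10353199  0.066     ]] pivot [[ 0.66975211 -0.05903951  0.082     ]] flask etc
bowl [0.58640707 0.1692872 ] scene [0.59146045 0.17297415]
flask top cap [ 0.40413983 -0.345496  ] [ 0.40994652 -0.338027  ]
gift? [array([ 0.623, -0.339]), array([ 0.587, -0.476]), array([ 0.513, -0.455]), array([ 0.549, -0.32 ])] [array([0.902, 0.141]), array([ 0.914, -0.079]), array([ 0.822, -0.084]), array([0.806, 0.133])]
```

```bash
python3 - <<'E'
from h import *
from station import arm
print([a for a in dir(arm) if a[0]!='_'])
pose=[ 0.4679877,-0.09091618,-0.21926657]
for n,o,s,(x0,x1,y0,y1) in (('top',(280,140),3.6,(140,305,280,450)),('scene',(190,150),4,(150,300,190,390))):
    im=cv2.imread(f"pics/{n}0.png")[x0:x1,y0:y1]; im=cv2.resize(im,None,fx=s,fy=s,interpolation=cv2.INTER_CUBIC)
    def poly(ps,col):
        q=((proj(n,d2w(ps,pose))-o+.5)*s-.5).astype(int);cv2.polylines(im,[q],True,col,1)
    th=np.linspace(0,6.28,60)
    poly([ringpt(t,27,24) for t in th],(0,255,0));poly([ringpt(t,12,42) for t in th],(0,255,255));poly([ringpt(t,48,1) for t in th],(0,0,255))
    poly([leverpt(.12)+[8*np.cos(t),8*np.sin(t),0] for t in th],(255,255,0))
    cv2.imwrite(f"pics/ov_{n}.png",im)
E
```

```text
['MotionError', 'pinch_z', 'state']
```

View pics/ov_top.png

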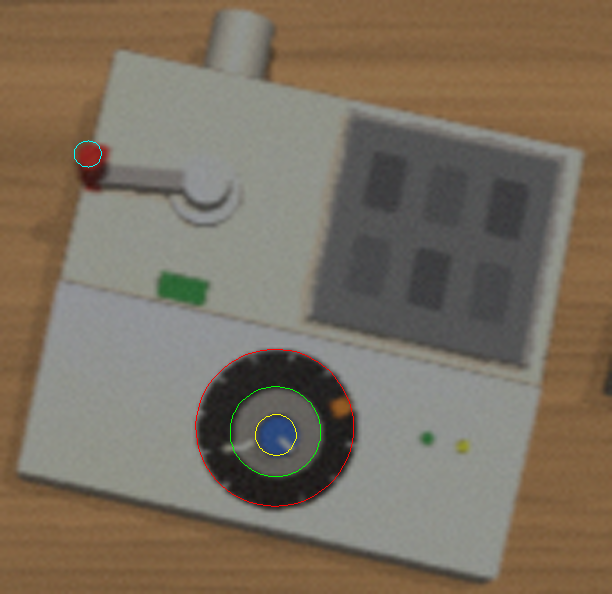

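View pics/ov_scene.png

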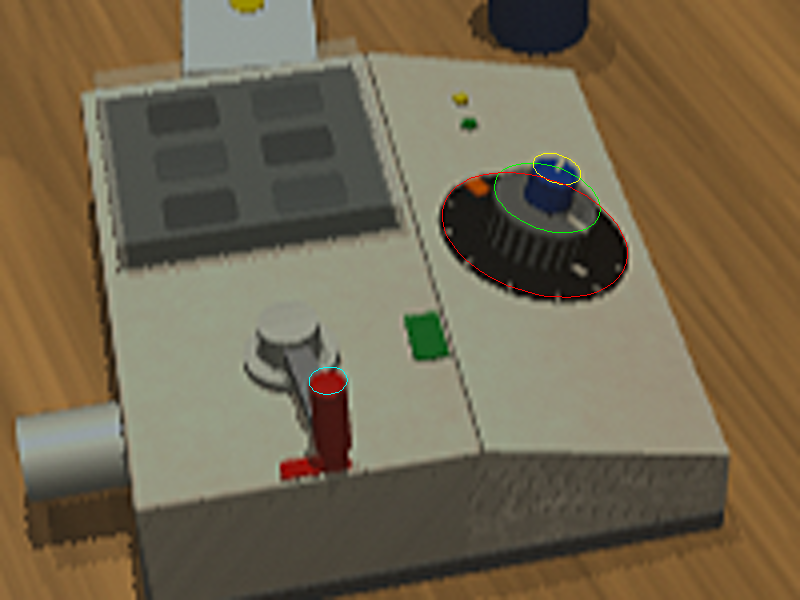

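```bash
cat >> h.py <<'E'
POSE=[0.4679877,-0.09091618,-0.21926657]
Rz=R.from_euler('z',POSE[2]).as_matrix()
NW=Rz@N
AX=d2w(A,POSE)[0]
def cur(st):
    w,x,y,z=st['tcp_rot'];return np.array(st['tcp_pos']),R.from_quat([x,y,z,w])
def align(r,zdir): # minimal rotation taking tool z to zdir
    z=r.as_matrix()[:,2];zdir=zdir/np.linalg.norm(zdir);c=np.cross(z,zdir);s=np.linalg.norm(c)
    return (R.from_rotvec(c/s*np.arctan2(s,z@zdir)) if s>1e-9 else R.identity())*r
def delta(st,p,r):
    p0,r0=cur(st)
    print('shift mm',(r0.inv().apply(p-p0)*1000).round(1),'turn deg',np.degrees((r0.inv()*r).as_rotvec()).round(2),'q',np.array(st['q']).round(2),'t',st['time'])
E
python3 - <<'E'
from h import *
from station import arm
st=arm.state();p,r=cur(st)
delta(st,AX+NW*.250,align(r,-NW)); print(AX,NW,r.as_matrix().round(3))
E
```

```text
shift mm [-603.9  467.8   97.3] turn deg [-14.97   1.14  -0.  ] q [-1.02  0.5  -0.43  1.55  0.22  1.14 -0.21] t 0.1
[ 0.52459902 -0.10353198  0.066     ] [-0.2526222   0.05629672  0.96592583] [[ 0.285  0.959 -0.001]
 [ 0.959 -0.285 -0.002]
 [-0.002 -0.    -1.   ]]
```

>>> drive_tool(
  steps=[
    [1, -40, 31, 0, 0, 0, 0],
    [1, -40, 31, 0, 0, 0, 0],
    [1, -40, 31, 0, 0, 0, 0],
    [1, -40, 31, 0, 0, 0, 0],
    [1, -40, 31, 0, 0, 0, 0],
    [1, -40, 31, 0, 0, 0, 0],
    [1, -40, 31, 0, 0, 0, 0],
    [1, -40, 31, 0, 0, 0, 0],
    [1, -40, 31, 0, 0, 0, 0],
    [1, -40, 31, 0, 0, 0, 0],
  ],
  grip_force=25,
)

```text
time: 1.35
tcp_pos: [0.3685, 0.1497, 0.4047]
tcp_rot: [0.0, 0.801, 0.598, 0.0]
force: [0.4, 0.6, 0.4]
gripper_width: 0.999
```

>>> drive_tool(
  steps=[
    [1, -40, 31, 0, 0, 0, 0],
    [1, -40, 31, 0, 0, 0, 0],
    [1, -40, 31, 0, 0, 0, 0],
    [1, -40, 31, 10, 0, 0, 0],
    [1, -40, 31, 10, 0, 0, 0],
    [1, 0, 0, 0, -7.5, 0.6, 0],
    [1, 0, 0, 0, -7.5, 0.5, 0],
    [1, 0, 0, 0, 0, 0, 0],
    [1, 0, 0, 0, 0, 0, 0],
    [1, 0, 0, 0, 0, 0, 0],
  ],
)

```text
time: 2.6
tcp_pos: [0.4603, -0.0844, 0.3848]
tcp_rot: [0.098, 0.795, 0.593, 0.085]
force: [-0.0, -0.4, -0.0]
gripper_width: 0.994
```

```bash
python3 - <<'E'
from h import *
from station import arm
st=arm.state();p,r=cur(st)
delta(st,AX+NW*.250,align(r,-NW)); print(p,r.as_matrix().round(3),st['force'])
E
```

```text
shift mm [ -6.  -17.5  75.3] turn deg [-0.03 -0.05  0.  ] q [0.01 0.09 0.11 2.14 0.03 0.66 1.38] t 2.6
[ 0.46032215 -0.08437304  0.38481986] [[ 0.282  0.926  0.252]
 [ 0.959 -0.277 -0.055]
 [ 0.019  0.258 -0.966]] [-0.00812405 -0.36942108 -0.00276391]
```

>>> drive_tool(
  steps=[
    [0.9, -6, -17.5, 0, 0, 0, 0],
    [0.9, 0, 0, 0, 0, 0, -10],
    [0.9, 0, 0, 0, 0, 0, -10],
    [0.9, 0, 0, 0, 0, 0, -10],
    [0.9, 0, 0, 0, 0, 0, -10],
    [0.9, 0, 0, 0, 0, 0, -10],
    [0.9, 0, 0, 0, 0, 0, -10],
    [0.9, 0, 0, 0, 0, 0, -10],
    [0.9, 0, 0, 0, 0, 0, -10],
    [0.9, 0, 0, 0, 0, 0, -10],
  ],
)

```text
time: 3.85
tcp_pos: [0.4414, -0.0848, 0.3697]
tcp_rot: [0.117, 0.259, 0.959, -0.001]
force: [0.8, -0.3, -0.4]
gripper_width: 0.899
```

```bash
python3 - <<'E'
from h import *
from station import arm
st=arm.state();p,r=cur(st)
delta(st,AX+NW*.250,align(r,-NW))
E
```

```text
shift mm [-5.   2.2 65.3] turn deg [-1.16 -1.23 -0.  ] q [ 0.75  0.12 -0.67  2.16  0.19  0.66  2.57] t 3.85
```

>>> drive_tool(
  steps=[
    [0.9, 0, 0, 0, 0, 0, 10],
    [0.9, 0, 0, 0, 0, 0, 10],
    [0.9, 0, 0, 0, 0, 0, 10],
    [0.9, 0, 0, 0, 0, 0, 10],
    [0.9, 0, 0, 0, 0, 0, 10],
    [0.9, 0, 0, 0, 0, 0, 10],
    [0.9, 0, 0, 0, 0, 0, 10],
    [0.9, 0, 0, 0, 0, 0, 0],
    [0.9, 0, 0, 0, 0, 0, 0],
    [0.9, 0, 0, 0, 0, 0, 0],
  ],
)

```text
time: 5.1
tcp_pos: [0.4412, -0.0853, 0.3696]
tcp_rot: [0.097, 0.762, 0.636, 0.066]
force: [-0.5, 0.1, 0.3]
gripper_width: 0.896
```

```bash
python3 - <<'E'
from h import *
from station import arm
st=arm.state();p,r=cur(st)
delta(st,AX+NW*.250,align(r,-NW));print(r.as_matrix().round(2))
E
```

```text
shift mm [ 1.   5.6 65.2] turn deg [-1.52  0.69  0.  ] q [ 0.62  0.11 -0.53  2.16  0.16  0.66  1.38] t 5.1
[[ 0.18  0.96  0.23]
 [ 0.98 -0.17 -0.06]
 [-0.02  0.23 -0.97]]
```

>>> drive_tool(
  steps=[
    [0.85, 0, 0, 0, -1.5, 0.7, 0],
    [0.85, 1, 5.5, 0, 0, 0, 0],
    [0.85, 0, 0, 0, 0, 0, 0],
    [0.85, 0, 0, 0, 0, 0, 0],
    [0.85, 0, 0, 10, 0, 0, 0],
    [0.85, 0, 0, 10, 0, 0, 0],
    [0.85, 0, 0, 0, 0, 0, 0],
    [0.85, 0, 0, 0, 0, 0, 0],
    [0.85, 0, 0, 0, 0, 0, 0],
    [0.85, 0, 0, 0, 0, 0, 0],
  ],
)

```text
time: 6.35
tcp_pos: [0.4516, -0.0864, 0.3519]
tcp_rot: [0.104, 0.761, 0.635, 0.08]
force: [0.1, 0.4, 0.2]
gripper_width: 0.847
```

```bash
python3 - <<'E'
from h import *
from station import arm,imaging
st=arm.state();p,r=cur(st)
delta(st,AX+NW*.183,align(r,-NW));print(st['force'])
im=imaging.snapshot('scene')[:,:,::-1][130:280,230:390]
cv2.imwrite('pics/s1.png',cv2.resize(im,None,fx=4,fy=4,interpolation=cv2.INTER_CUBIC))
im=imaging.snapshot('top')[:,:,::-1][180:330,280:450]
cv2.imwrite('pics/t1.png',cv2.resize(im,None,fx=4,fy=4,interpolation=cv2.INTER_CUBIC))
E
```

```text
shift mm [ -0.8  -1.7 112.5] turn deg [ 0.02  0.01 -0.  ] q [ 0.6   0.15 -0.52  2.17  0.19  0.58  1.34] t 6.35
[0.13850397 0.39981501 0.1909611 ]
```

View pics/s1.png

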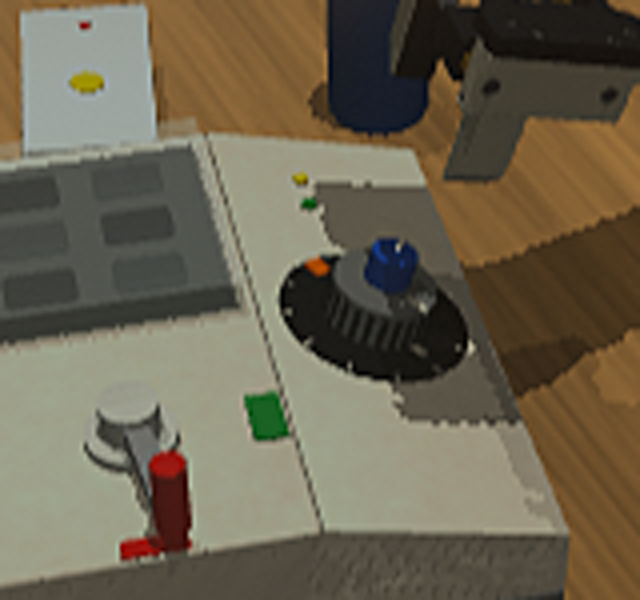

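View pics/t1.png

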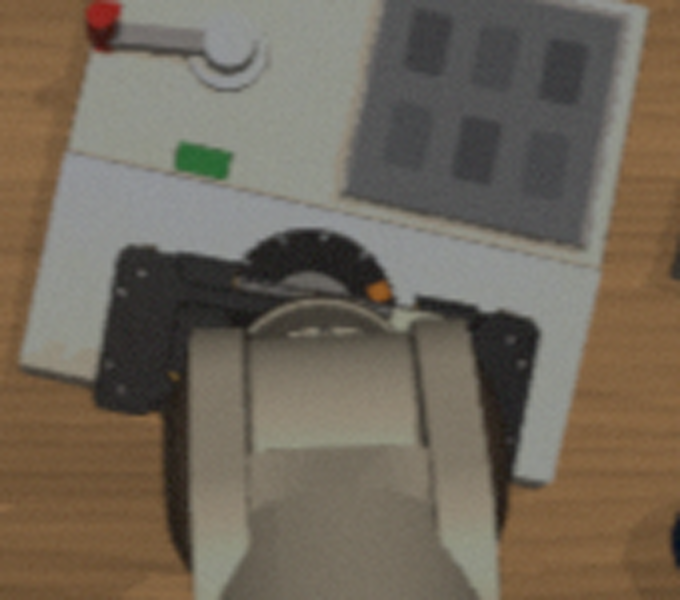

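>>> drive_tool(
  steps=[
    [0.85, -0.8, -1.7, 15, 0, 0, 0],
    [0.85, 0, 0, 20, 0, 0, 0],
    [0.85, 0, 0, 20, 0, 0, 0],
    [0.85, 0, 0, 20, 0, 0, 0],
    [0.85, 0, 0, 15, 0, 0, 0],
    [0.85, 0, 0, 0, 0, 0, 0],
    [0.85, 0, 0, 0, 0, 0, 0],
    [0.85, 0, 0, 0, 0, 0, 0],
    [0.85, 0, 0, 0, 0, 0, 0],
    [0.85, 0, 0, 0, 0, 0, 0],
  ],
)

```text
time: 7.7
tcp_pos: [0.4726, -0.0921, 0.2647]
tcp_rot: [0.104, 0.761, 0.635, 0.08]
force: [-0.2, 0.3, 0.2]
gripper_width: 0.851
```

```bash
python3 - <<'E'
from h import *
from station import arm,imaging
st=arm.state();p,r=cur(st)
delta(st,AX+NW*.183,align(r,-NW));print(st['force'])
im=imaging.snapshot('scene')[:,:,::-1][130:280,230:390]
cv2.imwrite('pics/s2.png',cv2.resize(im,None,fx=4,fy=4,interpolation=cv2.INTER_CUBIC))
E
```

```text
shift mm [ 0.2 -0.  22.7] turn deg [ 0.04  0.01 -0.  ] q [ 0.48  0.35 -0.4   2.19  0.42  0.4   1.14] t 7.7
[-0.22050748  0.30036583  0.17926219]
```

View pics/s2.png

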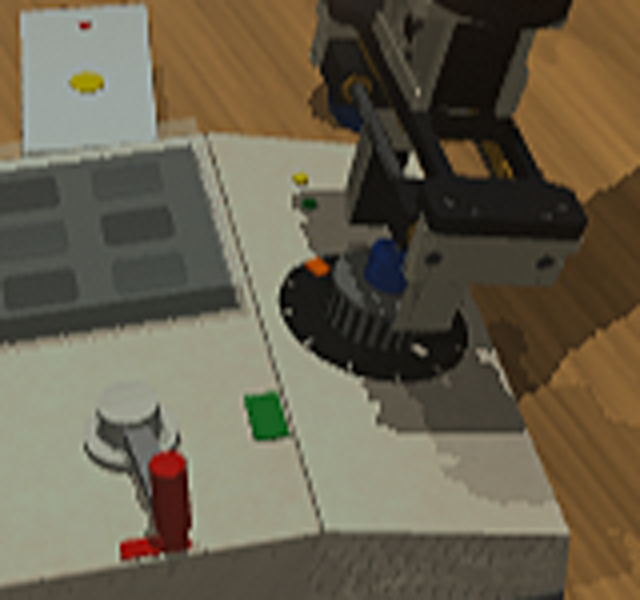

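>>> drive_tool(
  steps=[
    [0.85, 0.2, 0, 8, 0, 0, 0],
    [0.85, 0, 0, 8, 0, 0, 0],
    [0.85, 0, 0, 6, 0, 0, 0],
    [0.85, 0, 0, 0, 0, 0, 0],
    [0.5, 0, 0, 0, 0, 0, 0],
    [0.4, 0, 0, 0, 0, 0, 0],
    [0.4, 0, 0, 0, 0, 0, 0],
    [0.4, 0, 0, 0, 0, 0, 0],
    [0.4, 0, 0, 0, 0, 0, 0],
    [0.4, 0, 0, 0, 0, 0, 0],
  ],
)

```text
time: 9.0
tcp_pos: [0.4781, -0.0941, 0.2433]
tcp_rot: [0.104, 0.762, 0.635, 0.079]
force: [-0.3, -5.8, 3.3]
gripper_width: 0.577
```

```bash
python3 - <<'E'
from h import *
from station import arm,imaging
st=arm.state();p,r=cur(st)
delta(st,AX+NW*.183,align(r,-NW));print(st['force'],st['torque'],st['gripper_width'])
im=imaging.snapshot('scene')[:,:,::-1][130:280,230:390]
cv2.imwrite('pics/s3.png',cv2.resize(im,None,fx=4,fy=4,interpolation=cv2.INTER_CUBIC))
E
```

```text
shift mm [ 0.9 -0.   0.6] turn deg [ 0.    0.09 -0.  ] q [ 0.44  0.39 -0.35  2.19  0.47  0.36  1.09] t 9.0
[-0.30078782 -5.81464106  3.32920652] [-1.0736868   0.44603696 -0.214601  ] 0.5772102428974689
```

View pics/s3.png

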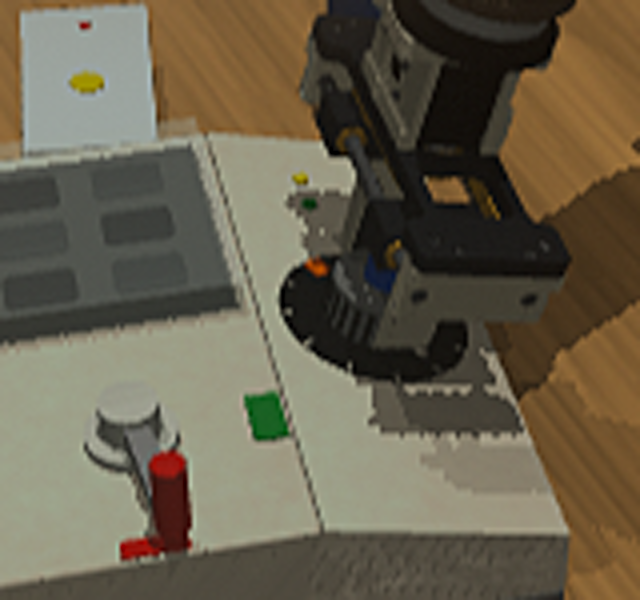

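>>> drive_tool(
  steps=[
    [0.4, -1.2, 0, 0, 0, 0, 0],
    [0.4, 0, 0, 0, 0, 0, 3],
    [0.4, 0, 0, 0, 0, 0, 6],
    [0.4, 0, 0, 0, 0, 0, 8],
    [0.4, 0, 0, 0, 0, 0, 8],
    [0.4, 0, 0, 0, 0, 0, 8],
    [0.4, 0, 0, 0, 0, 0, 8],
    [0.4, 0, 0, 0, 0, 0, 6],
    [0.4, 0, 0, 0, 0, 0, 3],
    [0.4, 0, 0, 0, 0, 0, 0],
  ],
)

```text
time: 10.3
tcp_pos: [0.4781, -0.0942, 0.2433]
tcp_rot: [0.06, 0.958, 0.254, 0.116]
force: [-1.2, -3.5, 3.3]
gripper_width: 0.58
```

```bash
python3 - <<'E'
from h import *
from station import arm,imaging
st=arm.state();p,r=cur(st)
delta(st,AX+NW*.183,align(r,-NW));print(st['force'],st['torque'],st['gripper_width'])
im=imaging.snapshot('scene')[:,:,::-1][130:280,230:390]
cv2.imwrite('pics/s4.png',cv2.resize(im,None,fx=4,fy=4,interpolation=cv2.INTER_CUBIC))
E
```

```text
shift mm [ 0.7 -0.8  0.5] turn deg [ 0.02 -0.02 -0.  ] q [ 0.25  0.37 -0.14  2.19  0.24  0.32  0.43] t 10.3
[-1.16087082 -3.5163648   3.26212002] [-0.65547535  0.39810182 -0.26635072] 0.5802524005987746
```

View pics/s4.png

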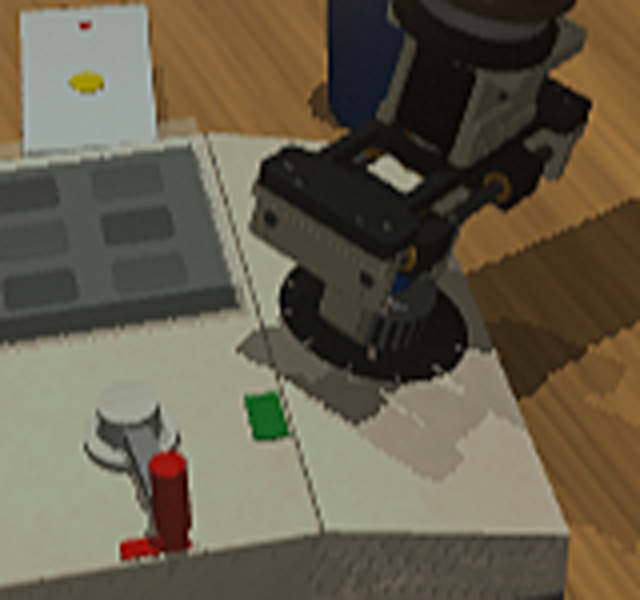

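>>> drive_tool(
  steps=[
    [0.4, -0.5, 0.5, 0, 0, 0, 3],
    [0.4, 0, 0, 0, 0, 0, 6],
    [0.4, 0, 0, 0, 0, 0, 8],
    [0.4, 0, 0, 0, 0, 0, 8],
    [0.4, 0, 0, 0, 0, 0, 8],
    [0.4, 0, 0, 0, 0, 0, 8],
    [0.4, 0, 0, 0, 0, 0, 8],
    [0.4, 0, 0, 0, 0, 0, 8],
    [0.4, 0, 0, 0, 0, 0, 3],
    [0.4, 0, 0, 0, 0, 0, 0],
  ],
)

```text
time: 11.6
tcp_pos: [0.4782, -0.0944, 0.2433]
tcp_rot: [-0.006, 0.957, -0.26, 0.131]
force: [-2.2, 0.0, 5.4]
gripper_width: 0.584
```

```bash
python3 - <<'E'
from h import *
from station import arm,imaging
st=arm.state();p,r=cur(st)
delta(st,AX+NW*.183,align(r,-NW));print(st['force'],st['torque'],st['gripper_width'])
im=imaging.snapshot('scene')[:,:,::-1][130:280,230:390]
cv2.imwrite('pics/s5.png',cv2.resize(im,None,fx=4,fy=4,interpolation=cv2.INTER_CUBIC))
E
```

```text
shift mm [-0.6 -1.1  0.5] turn deg [-0.05 -0.05 -0.  ] q [ 0.03  0.37  0.12  2.2  -0.07  0.31 -0.33] t 11.6
[-2.17927506  0.0289441   5.37810547] [-0.28989676  0.40103345 -0.21699518] 0.5844429639571703
```

View pics/s5.png

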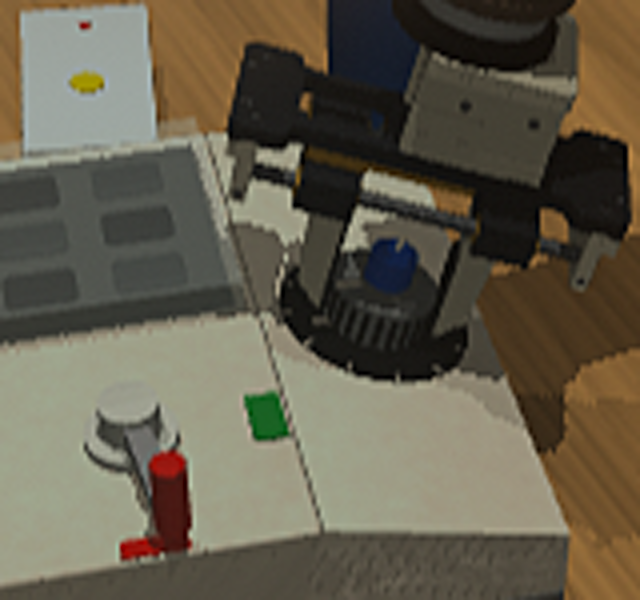

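>>> drive_tool(
  steps=[
    [0.4, 0, 0, 0, 0, 0, 3],
    [0.4, 0, 0, 0, 0, 0, 6],
    [0.4, 0, 0, 0, 0, 0, 8],
    [0.4, 0, 0, 0, 0, 0, 8],
    [0.4, 0, 0, 0, 0, 0, 8],
    [0.4, 0, 0, 0, 0, 0, 8],
    [0.4, 0, 0, 0, 0, 0, 8],
    [0.4, 0, 0, 0, 0, 0, 8],
    [0.4, 0, 0, 0, 0, 0, 7],
    [0.4, 0, 0, 0, 0, 0, 0],
  ],
)

```text
time: 12.9
tcp_pos: [0.4783, -0.0946, 0.2434]
tcp_rot: [0.075, -0.673, 0.728, -0.108]
force: [-1.4, -0.4, 6.3]
gripper_width: 0.579
```

```bash
python3 - <<'E'
from h import *
from station import arm,imaging
st=arm.state();p,r=cur(st)
delta(st,AX+NW*.183,align(r,-NW));print(st['force'],st['torque'],st['gripper_width'])
im=imaging.snapshot('scene')[:,:,::-1][130:280,230:390]
cv2.imwrite('pics/s6.png',cv2.resize(im,None,fx=4,fy=4,interpolation=cv2.INTER_CUBIC))
E
```

```text
shift mm [-1.4  0.2  0.5] turn deg [-0.09 -0.    0.  ] q [-0.21  0.39  0.4   2.21 -0.42  0.33 -1.13] t 12.9
[-1.39676028 -0.42731604  6.2870584 ] [-0.4118278   0.47584184 -0.23779557] 0.579363236829618
```

View pics/s6.png

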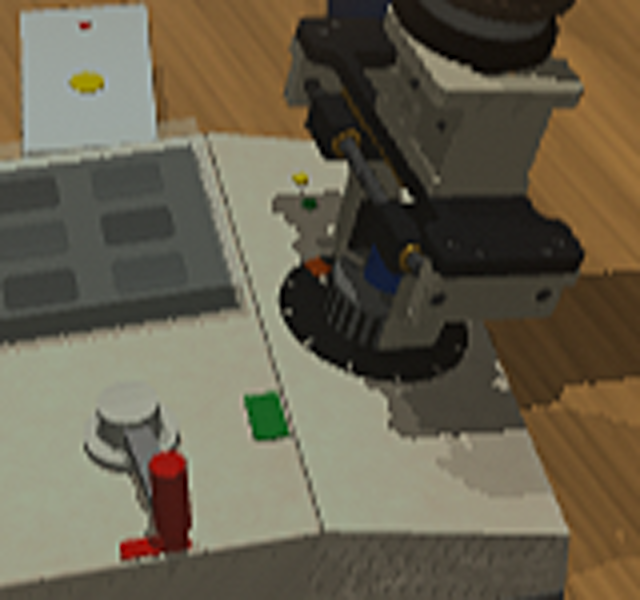

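>>> drive_tool(
  steps=[
    [0.4, 0, 0, 0, 0, 0, 4],
    [0.4, 0, 0, 0, 0, 0, 0],
    [0.4, 0, 0, 0, 0, 0, 0],
    [0.85, 0, 0, 0, 0, 0, 0],
    [0.85, 0, 0, 0, 0, 0, 0],
    [0.85, 0, 0, 0, 0, 0, 0],
    [0.85, 0, 0, -15, 0, 0, 0],
    [0.85, 0, 0, -30, 0, 0, 0],
    [0.85, 0, 0, -40, 0, 0, 0],
    [0.85, 0, 0, -40, 0, 0, 0],
  ],
)

```text
time: 14.2
tcp_pos: [0.4457, -0.0876, 0.3644]
tcp_rot: [0.077, -0.648, 0.75, -0.104]
force: [0.5, 0.8, -0.2]
gripper_width: 0.851
```

```bash
python3 - <<'E'
from h import *
from station import arm,imaging
st=arm.state();p,r=cur(st)
delta(st,AX+NW*.183,align(r,-NW));print(st['force'],st['torque'],st['gripper_width'])
im=imaging.snapshot('scene')[:,:,::-1][150:300,190:390]
cv2.imwrite('pics/s7.png',cv2.resize(im,None,fx=4,fy=4,interpolation=cv2.INTER_CUBIC))
E
```

```text
shift mm [ -1.7  -0.8 126.1] turn deg [ 0.08 -0.03  0.  ] q [-0.52  0.1   0.69  2.2  -0.09  0.6  -1.5 ] t 14.2
[ 0.51896395  0.80493323 -0.24046395] [0.03140389 0.45528987 0.00811319] 0.8505557100633301
```

View pics/s7.png

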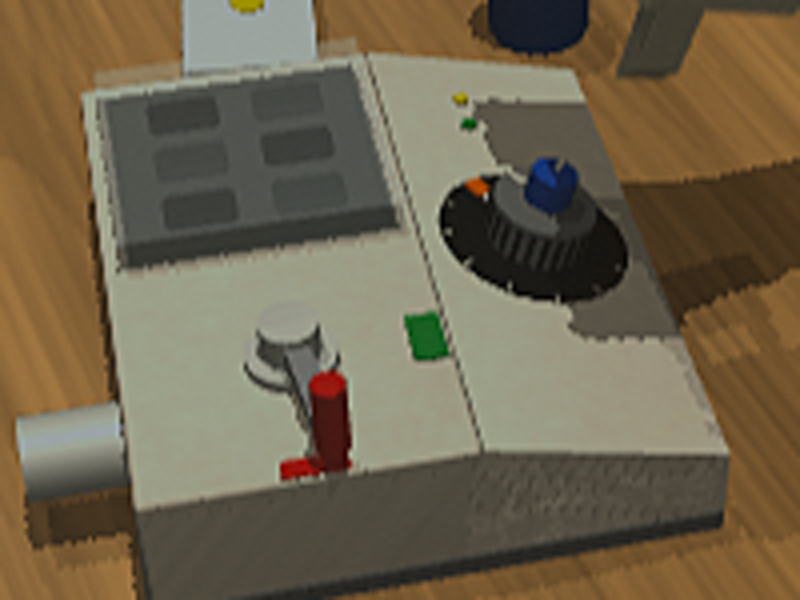

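```bash
cat >> h.py <<'E'
def levtarget(a,tipz,off=0,r=70):
    # tool pointing down, tool x opposite... along +-tangent ; off mm along tangent
    t=np.array([-np.cos(a),-np.sin(a),0]);P=leverpt(a);P[:2]=[190-r*np.sin(a),75+r*np.cos(a)];P=P+off*t
    p=d2w(P,POSE)[0];p[2]=tipz+.178
    x=-(Rz@t);z=np.array([0,0,-1.]);y=np.cross(z,x)
    return p,R.from_matrix(np.c_[x,y,z])
E
python3 - <<'E'
from h import *
from station import arm
st=arm.state();p,r=cur(st)
P,r2=levtarget(.12,.16); print(P,r2.as_matrix().round(2))
delta(st,P,align(r,np.array([0,0,-1.]))); delta(st,P,r2)
rl=align(r,np.array([0,0,-1.])); print('in level frame',(rl.inv().apply(P-p)*1000).round(1),np.degrees((rl.inv()*r2).as_rotvec()).round(1))
print('ring line exp', ((proj('scene',d2w(ringpt(3.61,20,24),POSE))-[190,150]+.5)*4-.5))
E
```

```text
[0.67668937 0.01061589 0.338     ] [[ 1.  -0.1  0. ]
 [-0.1 -1.   0. ]
 [ 0.  -0.  -1. ]]
shift mm [-133.1 -198.1   83.1] turn deg [-15.23  -1.01   0.  ] q [-0.52  0.09  0.69  2.2  -0.08  0.61 -1.5 ] t 14.25
shift mm [-133.1 -198.1   83.1] turn deg [-10.92 -13.1  -92.17] q [-0.52  0.09  0.69  2.2  -0.08  0.61 -1.5 ] t 14.25
in level frame [-132.1 -213.3   30.5] [  0.    0.  -92.8]
ring line exp [[519.10336937 174.66581172]]
```

>>> drive_tool(
  steps=[
    [0.85, 0, 0, -20, -7.6, -0.5, 0],
    [0.85, 0, 0, 0, -7.6, -0.5, 0],
    [0.85, 0, 0, 0, 0, 0, -10],
    [0.85, 0, 0, 0, 0, 0, -10],
    [0.6, 0, 0, 0, 0, 0, -10],
    [0.6, 0, 0, 0, 0, 0, -10],
    [0.6, 0, 0, 0, 0, 0, -10],
    [0.6, 0, 0, 0, 0, 0, -10],
    [0.6, 0, 0, 0, 0, 0, -10],
    [0.6, 0, 0, 0, 0, 0, -10],
  ],
)

```text
time: 15.5
tcp_pos: [0.4411, -0.0865, 0.3828]
tcp_rot: [0.001, 0.988, -0.156, -0.002]
force: [-0.5, 0.1, -1.3]
gripper_width: 0.599
```

>>> drive_tool(
  steps=[
    [0.6, 0, 0, 0, 0, 0, -10],
    [0.6, 0, 0, 0, 0, 0, -3],
    [0.4, 0, -45, 0, 0, 0, 0],
    [0.4, 0, -45, 0, 0, 0, 0],
    [0.4, 0, -45, 0, 0, 0, 0],
    [0.4, 0, -45, 0, 0, 0, 0],
    [0.4, 0, -45, 0, 0, 0, 0],
    [0.4, 0, -45, 0, 0, 0, 0],
    [0.4, 0, 0, 0, 0, 0, 0],
    [0.4, 0, 0, 0, 0, 0, 0],
  ],
)

```text
time: 16.75
tcp_pos: [0.466, 0.1818, 0.3821]
tcp_rot: [0.001, 0.999, -0.046, -0.003]
force: [-0.2, -1.1, -0.7]
gripper_width: 0.401
```

```bash
python3 - <<'E'
from h import *
from station import arm,imaging
st=arm.state();p,r=cur(st)
P,r2=levtarget(.12,.16);delta(st,P,r2)
im=imaging.snapshot('scene')[:,:,::-1][150:300,190:390]
cv2.imwrite('pics/s8.png',cv2.resize(im,None,fx=4,fy=4,interpolation=cv2.INTER_CUBIC))
im=imaging.snapshot('top')[:,:,::-1][140:305,280:450]
cv2.imwrite('pics/t8.png',cv2.resize(im,None,fx=3.6,fy=3.6,interpolation=cv2.INTER_CUBIC))
E
```

```text
shift mm [225.8 150.8  43.3] turn deg [0.15 0.3  0.37] q [-0.68  0.23  0.3   1.96 -0.08  0.96 -0.44] t 16.75
```

View pics/s8.png

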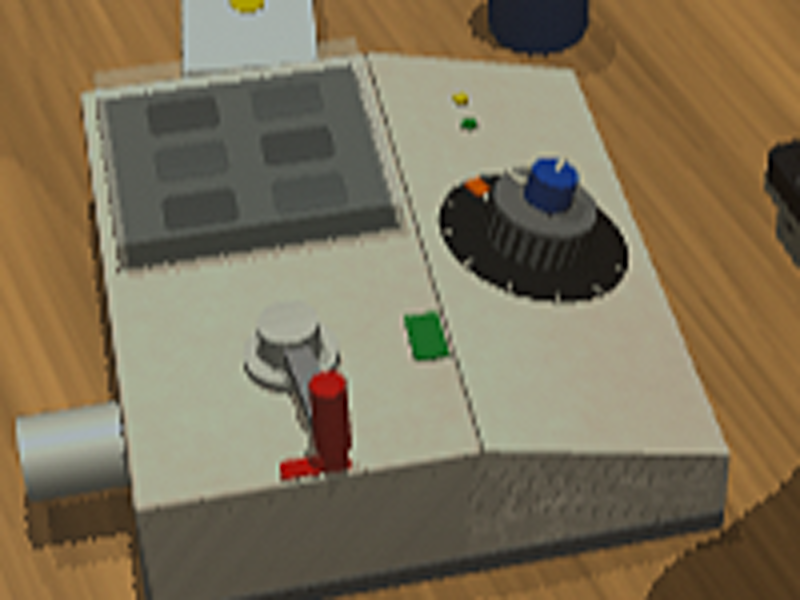

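View pics/t8.png

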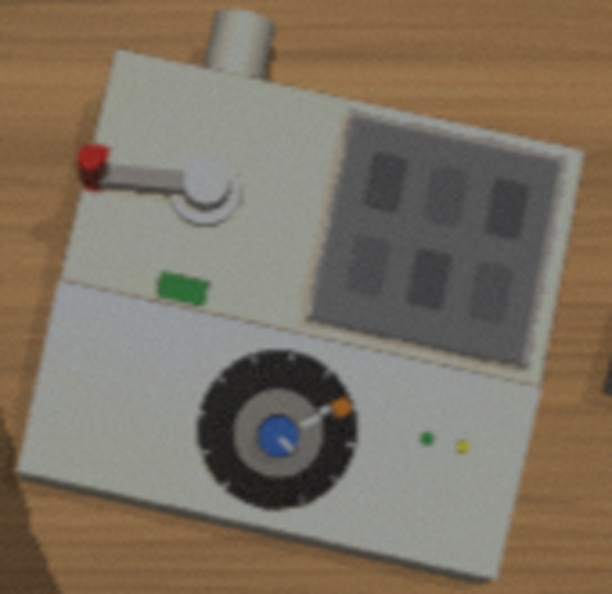

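>>> drive_tool(
  steps=[
    [0.4, 38, 25, 0, 0, 0, 0],
    [0.4, 38, 25, 0, 0, 0, 0],
    [0.4, 38, 25, 0, 0, 0, 0],
    [0.4, 38, 25, 0, 0, 0, 0],
    [0.4, 38, 25, 0, 0, 0, 0],
    [0.4, 36, 26, 0, 0, 0, 0.4],
    [0.4, 0, 0, 22, 0, 0, 0],
    [0.4, 0, 0, 21, 0, 0, 0],
    [0.4, 0, 0, 0, 0, 0, 0],
    [0.4, 0, 0, 0, 0, 0, 0],
  ],
)

```text
time: 18.1
tcp_pos: [0.6769, 0.0112, 0.3393]
tcp_rot: [0.001, 0.999, -0.05, -0.002]
force: [-0.7, 0.3, 0.5]
gripper_width: 0.4
```

```bash
python3 - <<'E'
from h import *
from station import arm,imaging
st=arm.state();p,r=cur(st)
P,r2=levtarget(.12,.108);delta(st,P,r2)
im=imaging.snapshot('scene')[:,:,::-1][150:300,190:390]
cv2.imwrite('pics/s9.png',cv2.resize(im,None,fx=4,fy=4,interpolation=cv2.INTER_CUBIC))
E
```

```text
shift mm [ 0.1  0.5 53.3] turn deg [ 0.09  0.24 -0.  ] q [-0.3   0.6   0.35  1.55 -0.23  1.04  0.01] t 18.1
```

View pics/s9.png

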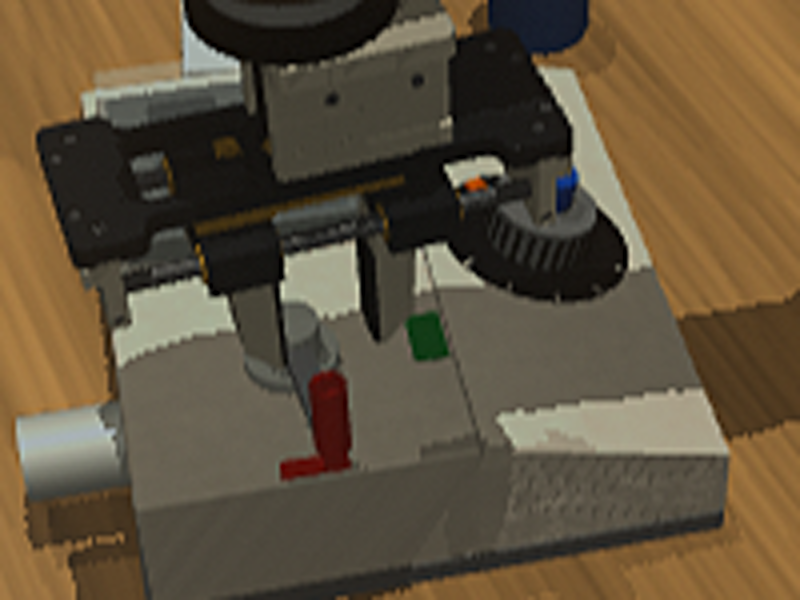

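>>> drive_tool(
  steps=[
    [0.4, 0, 0.5, 15, 0, 0, 0],
    [0.4, 0, 0, 15, 0, 0, 0],
    [0.4, 0, 0, 15, 0, 0, 0],
    [0.4, 0, 0, 8, 0, 0, 0],
    [0.4, 0, 0, 0, 0, 0, 0],
    [0.35, 0, 0, 0, 0, 0, 0],
    [0.3, 0, 0, 0, 0, 0, 0],
    [0.27, 0, 0, 0, 0, 0, 0],
    [0.27, 0, 0, 0, 0, 0, 0],
    [0.27, 0, 0, 0, 0, 0, 0],
  ],
)

```text
time: 19.4
tcp_pos: [0.6767, 0.0102, 0.286]
tcp_rot: [0.001, 0.999, -0.05, -0.002]
force: [-0.0, 0.0, -0.0]
gripper_width: 0.267
```

```bash
python3 - <<'E'
from h import *
from station import arm,imaging
st=arm.state();p,r=cur(st)
print(st['force'])
P,r2=levtarget(.12,.108);delta(st,P,r2)
# arc: per-row steps in tool frame (x=-tangent), steps
a=.12;P0,r0=levtarget(a,.108)
for k in range(1,4):
    P1,r1=levtarget(a+np.radians(5)*k,.108);print((r0.inv().apply(P1-P0)*1000).round(2),np.degrees((r0.inv()*r1).as_rotvec()).round(2));P0,r0=P1,r1
im=imaging.snapshot('scene')[:,:,::-1][150:300,190:390]
cv2.imwrite('pics/s10.png',cv2.resize(im,None,fx=4,fy=4,interpolation=cv2.INTER_CUBIC))
E
```

```text
[-0.01039908  0.04484907 -0.00511169]
shift mm [-0.1 -0.4 -0. ] turn deg [ 0.1   0.25 -0.04] q [-0.29  0.66  0.33  1.59 -0.25  0.94  0.03] t 19.4
[-6.1   0.27  0.  ] [ 0.  0. -5.]
[-6.1   0.27  0.  ] [ 0.  0. -5.]
[-6.1   0.27  0.  ] [ 0.  0. -5.]
```

View pics/s10.png

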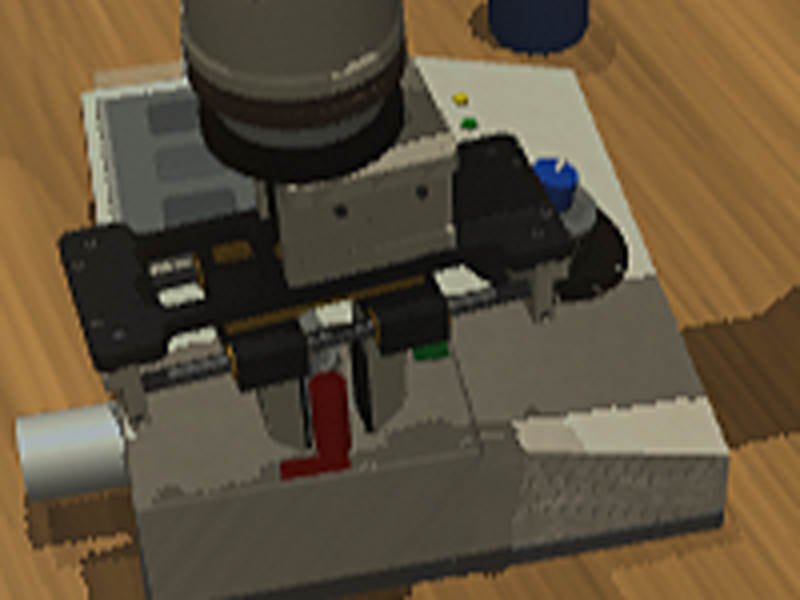

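>>> drive_tool(
  steps=[
    [0.27, -6.1, 0.27, 0, 0, 0, -5],
    [0.27, -6.1, 0.27, 0, 0, 0, -5],
    [0.27, -6.1, 0.27, 0, 0, 0, -5],
    [0.27, -6.1, 0.27, 0, 0, 0, -5],
    [0.27, -6.1, 0.27, 0, 0, 0, -5],
    [0.27, -6.1, 0.27, 0, 0, 0, -5],
    [0.27, -6.1, 0.27, 0, 0, 0, -5],
    [0.27, -6.1, 0.27, 0, 0, 0, -5],
    [0.27, -6.1, 0.27, 0, 0, 0, -5],
    [0.27, 0, 0, 0, 0, 0, 0],
  ],
)

```text
time: 20.7
tcp_pos: [0.6257, -0.0053, 0.2864]
tcp_rot: [-0.0, 0.942, 0.336, -0.002]
force: [1.4, 1.2, -0.8]
gripper_width: 0.271
```

```bash
python3 - <<'E'
from h import *
from station import arm,imaging
st=arm.state();p,r=cur(st)
print(st['force'])
P,r2=levtarget(.12+np.radians(45),.108);delta(st,P,r2)
im=imaging.snapshot('scene')[:,:,::-1][150:300,190:390]
cv2.imwrite('pics/s11.png',cv2.resize(im,None,fx=4,fy=4,interpolation=cv2.INTER_CUBIC))
E
```

```text
[ 1.38162057  1.15634691 -0.76124617]
shift mm [ 0.1 -0.5  0.4] turn deg [-0.09  0.19 -0.1 ] q [-0.15  0.56  0.15  1.72 -0.1   0.87  0.73] t 20.7
```

View pics/s11.png

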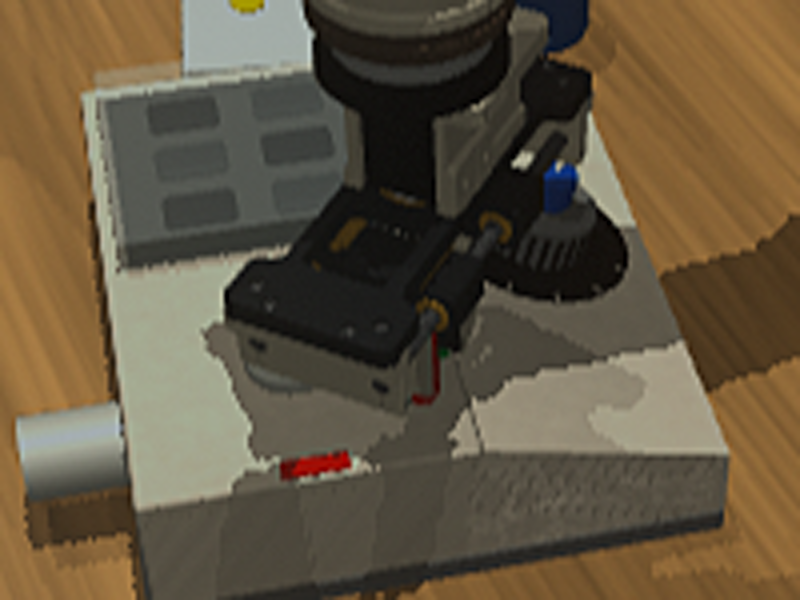

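>>> drive_tool(
  steps=[
    [0.27, -6.1, 0.27, 0, 0, 0, -5],
    [0.27, -6.1, 0.27, 0, 0, 0, -5],
    [0.27, -6.1, 0.27, 0, 0, 0, -5],
    [0.27, -6.1, 0.27, 0, 0, 0, -5],
    [0.27, -6.1, 0.27, 0, 0, 0, -5],
    [0.27, -6.1, 0.27, 0, 0, 0, -5],
    [0.27, -6.1, 0.27, 0, 0, 0, -5],
    [0.27, -3.8, 0.1, 0, 0, 0, -3],
    [0.27, -3, 0, 0, 0, 0, 0],
    [0.27, 0, 0, 0, 0, 0, 0],
  ],
)

```text
time: 22.0
tcp_pos: [0.6006, -0.0465, 0.2864]
tcp_rot: [-0.001, 0.782, 0.624, -0.002]
force: [-0.7, 3.7, 1.5]
gripper_width: 0.27
```

```bash
python3 - <<'E'
from h import *
from station import arm,imaging
st=arm.state();p,r=cur(st)
print(st['force'])
P,r2=levtarget(1.571,.108);delta(st,P,r2)
E
```

```text
[-0.67150756  3.73240746  1.48695245]
shift mm [2.8 0.2 0.4] turn deg [-0.29  0.1  -0.25] q [0.03 0.52 0.   1.78 0.   0.85 1.38] t 22.0
```

>>> drive_tool(
  steps=[
    [0.27, -1, 0, 0, 0, 0, 0],
    [0.27, -1, 0, 0, 0, 0, 0],
    [0.27, -1, 0, 0, 0, 0, 0],
    [0.27, 0, 0, 0, 0, 0, 0],
    [0.27, 0, 0, 0, 0, 0, 0],
    [0.27, 0, 0, 0, 0, 0, 0],
    [0.27, 0, 0, 0, 0, 0, 0],
    [0.27, 0, 0, 0, 0, 0, 0],
    [0.27, 0, 0, 0, 0, 0, 0],
    [0.27, 0, 0, 0, 0, 0, 0],
  ],
)

```text
time: 23.25
tcp_pos: [0.5999, -0.0494, 0.2862]
tcp_rot: [-0.002, 0.781, 0.625, -0.002]
force: [-1.3, 5.9, 2.6]
gripper_width: 0.27
```

>>> drive_tool(
  steps=[
    [0.27, -1, 0, 0, 0, 0, 0],
    [0.27, -1, 0, 0, 0, 0, 0],
    [0.27, -1, 0, 0, 0, 0, 0],
    [0.27, 0, 0, 0, 0, 0, 0],
    [0.27, 0, 0, 0, 0, 0, 0],
    [0.27, 0, 0, 0, 0, 0, 0],
    [0.27, 0, 0, 0, 0, 0, 0],
    [0.27, 0, 0, 0, 0, 0, 0],
    [0.27, 0, 0, 0, 0, 0, 0],
    [0.27, 0, 0, 0, 0, 0, 0],
  ],
)

```text
time: 24.5
tcp_pos: [0.5997, -0.05, 0.2862]
tcp_rot: [-0.002, 0.78, 0.625, -0.001]
force: [-0.8, 10.9, -0.0]
gripper_width: 0.266
```

>>> drive_tool(
  steps=[
    [0.3, 4, 0, 0, 0, 0, 0],
    [0.4, 3, 0, 0, 0, 0, 0],
    [0.45, 0, 0, 0, 0, 0, 0],
    [0.45, 0, 0, 0, 0, 0, 0],
    [0.45, 0, 0, -20, 0, 0, 0],
    [0.45, 0, 0, -40, 0, 0, 0],
    [0.45, 0, 0, -40, 0, 0, 0],
    [0.45, 0, 0, -20, 0, 0, 0],
    [0.45, 0, 0, 0, 0, 0, 0],
    [0.45, 0, 0, 0, 0, 0, 0],
  ],
)

```text
time: 25.75
tcp_pos: [0.6011, -0.0462, 0.4052]
tcp_rot: [-0.001, 0.781, 0.624, -0.003]
force: [0.2, -0.2, -0.5]
gripper_width: 0.45
```

>>> drive_tool(
  steps=[
    [0.45, 40, 0, 0, 0, 0, 0],
    [0.45, 45, 0, 0, 0, 0, 0],
    [0.45, 45, 0, 0, 0, 0, 0],
    [0.45, 45, 0, 0, 0, 0, 0],
    [0.45, 45, 0, 0, 0, 0, 0],
    [0.45, 45, 0, 0, 0, 0, 0],
    [0.45, 30, 0, 0, 0, 0, 0],
    [0.45, 0, 0, 0, 0, 0, 0],
    [0.45, 0, 0, 0, 0, 0, 0],
    [0.45, 0, 0, 0, 0, 0, 0],
  ],
)

```text
time: 27.0
tcp_pos: [0.6668, 0.2397, 0.4051]
tcp_rot: [-0.001, 0.782, 0.623, -0.003]
force: [-0.3, -0.2, 0.0]
gripper_width: 0.452
```

```bash
python3 - <<'E'
from h import *
from station import arm,imaging
st=arm.state();print(st['tcp_pos'],st['force'],st['qvel'].round(3))
a=imaging.snapshot('scene')[:,:,::-1]; b=imaging.snapshot('top')[:,:,::-1]
cv2.imwrite('pics/s12f.png',a)
cv2.imwrite('pics/s12.png',cv2.resize(a[150:300,190:390],None,fx=4,fy=4,interpolation=cv2.INTER_CUBIC))
cv2.imwrite('pics/t12f.png',b)
cv2.imwrite('pics/t12.png',cv2.resize(b[140:305,280:450],None,fx=3.6,fy=3.6,interpolation=cv2.INTER_CUBIC))
for v in(1.571,1.48,1.4): print(v,(proj('top',d2w(leverpt(v),POSE))-[280,140]+.5)*3.6-.5,(proj('scene',d2w(leverpt(v),POSE))-[190,150]+.5)*4-.5)
E
```

```text
[0.66679974 0.23969254 0.40507463] [-0.30386304 -0.15491759  0.00815282] [ 0.003 -0.006 -0.004 -0.004 -0.004  0.    -0.001]
1.571 [[179.94266864 278.8200935 ]] [[439.55788541 249.98730293]]
1.48 [[169.39900283 275.96755709]] [[441.75158968 259.42402349]]
1.4 [[160.38420079 272.70066809]] [[442.62478377 267.8979009 ]]
```

View pics/t12.png

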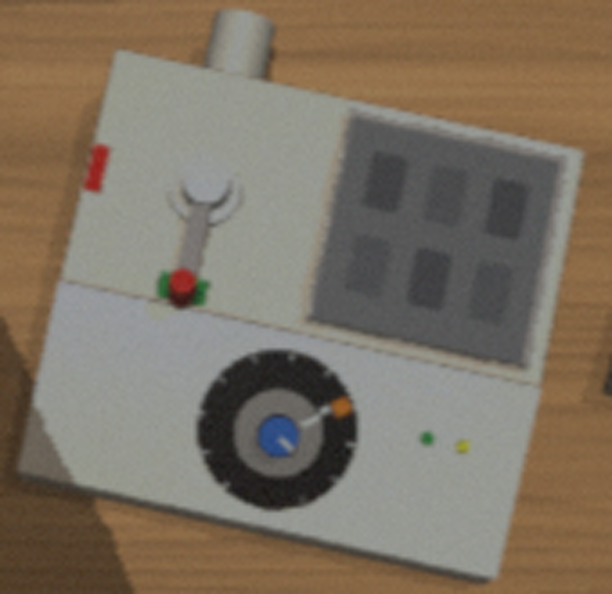

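View pics/s12.png

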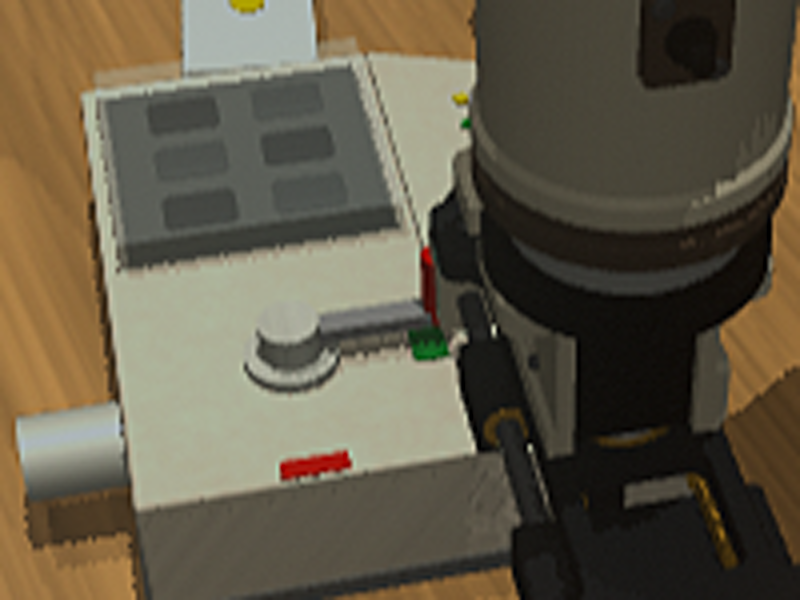

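View pics/s12f.png

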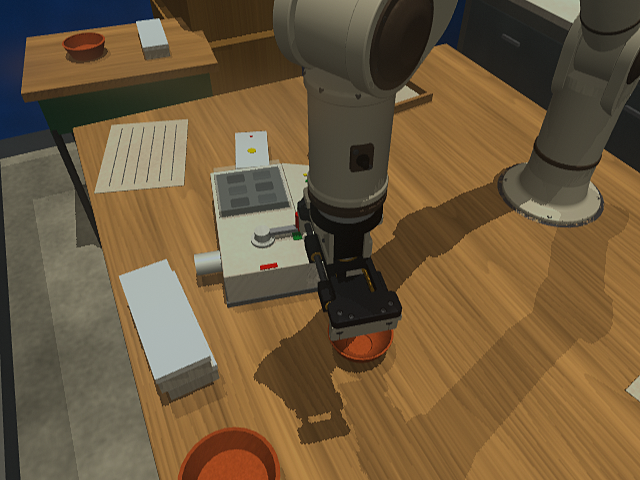

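```bash
python3 -c "
from station import ticket
print(ticket.finish_job())"
```

```text
the job is handed in; nothing more can be done
None
```

I turned the grey ring about 178° clockwise in a single grip, then let go of it. After that I pushed the vent lever around with the gripper straddling its post, backed off, and handed the job in at about 27 s. `finish_job` reports no verdict, so the results below come from my own last checks.

- **Ring:** in the top picture after letting go, the ring's white pointer and the orange tab lie at the same angle, within about 1°.
- **Blue knob:** its pointer looks the same in the top pictures before and after. I did not measure its angle.
- **Vent lever:** the push force rose from about 4 N to 11 N with almost no further movement, so it is at the stop. In the last top picture its post is over the green mark, within about 2 enlarged pixels (1 to 2 mm) of where it should be at 1.571 rad. The scene camera's view of the post was mostly blocked by the arm.
- **Bowl, flask and gift box:** I did not touch any of them. In the last scene picture the gift box stands where it was and the visible part of the bowl looks unmoved, but the arm hides the flask and part of the bowl. The flask was last seen, partly, in the picture taken during the lever push, looking unmoved.
- **At hand-in:** the arm was stopped in free air, with fingertips about 0.23 m above the table and force readings near zero.

No check failed or disagreed.

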